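# Screw down the hold-down knob of the loaded sample wheel

### The arm

A 6-joint arm with a two-finger parallel gripper is mounted at the origin on the work surface. World frame = base frame: x ahead of the robot, y to its left, z up, the work surface at z = 0. Lengths are in mm, angles in rad, forces in N, time in s.
With the tool pointing down it reaches from about 300 to 750 mm from the base axis. Payload 8.5 kg.
Tool frame: the origin (TCP) lies between the finger pads; the fingertips stand 8 mm ahead of it and the grasp point (between the pads) lies 11 mm behind it (env.nose_length is the distance from the TCP to the fingertips, in mm); x points along the fingers, z is the direction in which the jaws open and shut, and the axes are right-handed (so a half turn about x gives the same grasp; the last joint's range is limited). The gripper opens to 88 mm and grips with 3 to 60 N. Pads are 18 mm wide; open, the fingers measure 123 mm over their backs; the gripper's body (75 mm by 187 mm) begins 45 mm behind the grasp point.
Start: joints at [0.929, 0.381, 1.297, -0, 1.464, -0.215], TCP at [227.667, 500.648, 246.748] pointing down, gripper open.
Joint ranges: [-3.11, 3.11], [-0.89, 2.33], [0.22, 2.48], [-1.42, 4.56], [0.17, 2.85], [-2.88, 2.88]. Speed limits (rad/s): [2.39, 2.39, 3.14, 3.14, 3.14, 3.14].

### API

Orientations are given as a rotation vector (axis times angle).
In Python, from plant import readout, viewer, sign_off, env gives the robot as it stands.
- The arm moves only by the shell command python3 -m jog 'ROWS'. ROWS is JSON, a list of rows, each a list of 7 numbers: the shift along the world's x, y, z in units of 25 mm (1.0 is 25 mm), then the turn, a rotation vector about the world's x, y, z in units of 8 degrees (1.0 is 8 degrees), then the opening in per cent of the stroke, from 0 (shut) to 100 (fully open). A call has 1 to 8 rows; each row is the pose to reach, as a shift and turn from the pose measured when the call began; what a row does not reach only later rows make up. A row lasts 1/8 s, in which the tool goes at most 62.5 mm and 10.7 degrees, less where a joint would pass 70% of its speed; a pose out of reach is approached as far as the arm can. A call with a gripper value outside its range is refused whole. The fingers move at their own pace and stop on an object; the grip force is fixed at half the most. Time passes only in rows, so rows that repeat a pose let the fingers close. It gives the time, the measured TCP pose, the force and the opening at its end, in the units of the state.
- readout.state(): the state, without advancing time (a new reading comes with each control period).
- viewer.get_image(name): name is "scene" or "top" or "wrist"; returns a dict with "frame" (400x640x3 uint8, red, green, blue), "fx", "fy", "cx", "cy" (pixels), "origin" and "rotation" of the camera in the world. Camera axes: x right, y down, z forward; pixel columns grow to the right and rows downward; lengths in mm; the calibration is good to about 2 mm. A picture is of the moment at which its call begins. There is no depth.
- sign_off(): hands the job in, once; it reports no verdict.
The state is a dict: "clock": time; "joint_pos": joint angles; "dq": joint speeds; "joint_torque": joint torques, N m; "ee_pos": TCP position; "tool_rot": TCP orientation; "contact_force": force on the tool from outside, world axes, zero at the start; "wrist_torque": the same for the moment, N m; "opening": opening from 0.0 (shut) to 1.0 (fully open).
Only numpy, scipy, OpenCV 4.12 (cv2) and the standard library are available. Lean on these libraries where they do the work, as an engineer would, in place of code of your own. Each camera call takes 0.05 s, during which the arm holds its last target. There are 200 camera calls.

### The job

The sample wheel that is loaded with capped vials still has a loose centre knob. Screw that knob down clockwise, a part-turn at a time, until it is fully home against the hub beneath it, then let go. Leave the knob of the empty wheel as it is: that wheel is still to be filled.

Things in the scene. Friction and masses are not known exactly. Their poses are not given: they have to be found in the camera images.
- loaded_knob (a joint): angle of the loaded wheel's knob, rad: grows as the knob turns clockwise seen from above; 8.0 is fully home, at a hard stop; 1.2 to 2.8 at the start. A right-hand screw: the knob sinks 1.6 mm per rad. Light friction (0.06 N m); it stays where it is left. A grip across its diameter from above, at any yaw, turns it.
- loaded_knob_grip (a point): centre (half-way up, on the axis) of the knob to screw down: black fluted cylinder 43 mm across, 28 mm high, steel disc and white dot on top, on a 32 mm hub of 95 mm height in the middle of a fixed dark wheel (190 mm across, 50 mm high) with a ring of 14 white-capped glass vials (ring radius 74 mm, tops 71 mm up). z is 109 mm when home, 117 to 120 mm at the start.
- empty_knob (a joint): angle of the empty wheel's knob, same sense and thread as the other (0 to 0.8 at the start, 8.0 home). To be left alone.
- empty_knob_grip (a point): centre (half-way up, on the axis) of the like knob on the like but empty wheel, which has open holes in place of vials. It stands loose and stays so. Either wheel may be on the left.
Things that resemble listed ones, but are neither listed nor needed, are in the scene too. Leave any pink or red look-alike of the part that bears loaded_knob alone.

How it is judged (in metres and radians):
At the end, for the whole second after the job is handed in: The loaded wheel's knob is screwed home, within 0.25 rad (14 degrees) of its stop at 8.0, and at rest; the empty wheel's knob is still loose, below 1.6 rad (value of joint loaded_knob above 7.75 rad and velocity of joint loaded_knob below 0.1 rad/s and value of joint empty_knob below 1.6 rad); the robot touches nothing.
It fails at once if the empty wheel's knob is screwed in (beyond 1.6 rad) (value of joint empty_knob above 1.6 rad).
It also fails if it takes over 64 s, if anything falls off the work surface, if the arm or the gripper's body presses on something with over 40 N, if the wrist force passes 120 N, or if a joint passes its speed limit or range.

## Working session

There is one attempt and no reset: what is moved stays moved. The work goes in short steps, Python scripts to look and compute and a shell command to move; the robot and the scene stay as the last step left them, time stands still between calls to the robot, and variables do not carry over. Pictures are saved under pics/ and viewed, about 8 in all and at most 12, crops included, and the job is handed in when it is done.

```bash
mkdir -p pics
cat > h.py <<'E'
import numpy as np,cv2
from plant import readout,viewer,sign_off,env
def snap(n,f,crop=None,s=1):
    d=viewer.get_image(n); im=d["frame"]
    if crop: x0,y0,x1,y1=crop; im=im[y0:y1,x0:x1]
    if s!=1: im=cv2.resize(im,None,fx=s,fy=s,interpolation=cv2.INTER_CUBIC)
    cv2.imwrite("pics/"+f,im[:,:,::-1]); return d
def ray(d,u,v):
    r=np.array(d["rotation"])@[(u-d["cx"])/d["fx"],(v-d["cy"])/d["fy"],1]; return np.array(d["origin"]),r
def atz(d,u,v,z):
    o,r=ray(d,u,v); return o+r*(z-o[2])/r[2]
E
python3 - <<'E'
from h import *
for n in("top","scene"):
    d=snap(n,n+"1.png"); print(n,d["fx"],d["cx"],d["cy"],np.round(d["origin"]),np.round(d["rotation"],3).tolist())
print(readout.state())
E
```

```text
top 377.1919703101631 322.41225988568823 198.75157692287146 [ 253.   -7. 1013.] [-2.13, 2.141, -0.143]
scene 474.57209055070365 319.15399793606485 202.84988295189964 [1122. -209.  802.] [-1.935, -1.454, 0.643]
{'clock': 0.1, 'joint_pos': array([ 9.28683463e-01,  3.81132738e-01,  1.29816225e+00,  1.31299866e-05,
        1.46359872e+00, -2.15275653e-01]), 'dq': array([ 1.26391606e-04, -2.97952527e-03, -2.35067633e-03, -2.16398247e-05,
        1.43647821e-03, -5.92946710e-04]), 'joint_torque': array([ 3.92786416e-03, -4.38648570e+01, -2.24913096e+01,  7.14676548e-02,
        3.41436442e-02, -5.41228553e-05]), 'ee_pos': array([227.53597117, 500.46231252, 246.20495936]), 'tool_rot': array([-0.88982598,  1.38266521,  0.88909955]), 'contact_force': array([ 0.08770756, -0.22986293,  0.07581784]), 'wrist_torque': array([0.0025454 , 0.0179621 , 0.03011794]), 'opening': 0.9930343518732465}
```

View pics/top1.png

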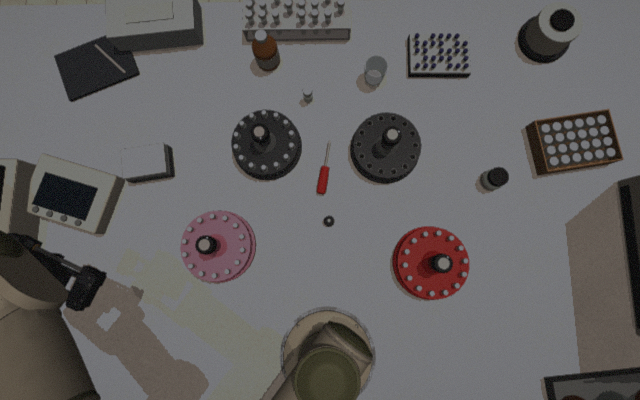

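View pics/scene1.png

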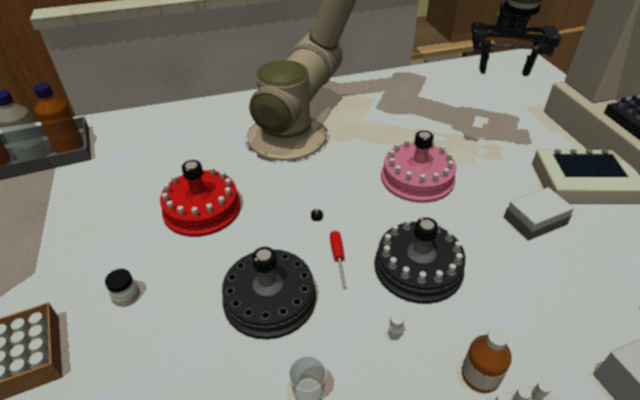

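Four knobbed wheels show up in the top view: dark with white vials (knob about 260,132), dark with open holes (392,135), pink (206,244) and red (442,263). The dark one with vials fits the description. In the scene view its knob is at (426,230). I'll confirm it in a crop and triangulate.

```bash
sed -i 's/r=np.array(d\["rotation"\])@/r=cv2.Rodrigues(np.array(d["rotation"]))[0]@/' h.py
python3 - <<'E'
from h import *
a=viewer.get_image("top");b=viewer.get_image("scene")
A=cv2.resize(a["frame"][100:190,220:310],None,fx=4.4,fy=4.4,interpolation=cv2.INTER_CUBIC)
B=cv2.resize(b["frame"][205:305,370:470],(396,396),interpolation=cv2.INTER_CUBIC)
cv2.imwrite("pics/c1.png",cv2.convertScaleAbs(np.hstack([A,B])[:,:,::-1],alpha=1.6))
for uv,z in(((260,131.5),132),((206,244),132),((392,135),132),((442,263),132)): print(atz(a,*uv,z).round(1))
print(atz(b,426,226,132).round(1))
E
```

```text
[553.  158.5 132. ]
[281.4 279.  132. ]
[ 541.1 -161.6  132. ]
[ 235.9 -266.3  132. ]
[557.  159.5 132. ]
```

View pics/c1.png

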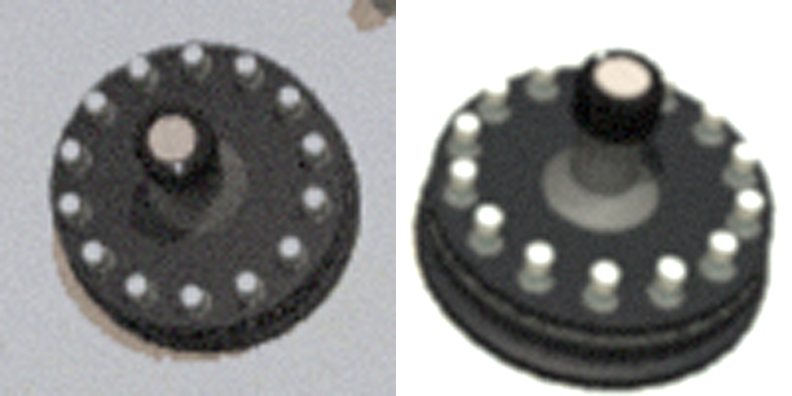

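The crop confirms it: dark wheel, ring of white-capped vials, steel disc at top-view (259.1,131.1) and scene-view (426.3,224.7). That puts the knob axis near (555,160). I'll move above it and wind the wrist counter-clockwise on the way.

```bash
python3 -m jog '[[1.5,-1.6,0.3,0,0,1,100],[3.2,-3.3,0.3,0,0,2,100],[4.9,-5.1,0.3,0,0,3,100],[6.6,-6.9,0.3,0,0,4,100],[8.3,-8.6,0.3,0,0,5,100],[10,-10.4,0.3,0,0,6,100],[11.6,-12,0.3,0,0,7,100],[13.1,-13.6,0.3,0,0,8,100]]'
python3 - <<'E'
from h import *
s=readout.state();print(s["joint_pos"].round(2),s["ee_pos"].round(1),cv2.Rodrigues(s["tool_rot"])[0].round(3).tolist(),s["clock"])
a=viewer.get_image("top");b=viewer.get_image("scene")
for z in(131,134):print(atz(a,259.1,131.1,z).round(1),atz(b,426.3,224.7,z).round(1))
E
```

```text
clock: 1.2
ee_pos: [556.2, 158.9, 253.7]
tool_rot: [-1.7, 0.797, 1.699]
contact_force: [0.9, 1.0, -0.6]
opening: 1.004
[ 0.07  0.43  1.2  -0.    1.51 -2.19] [556.2 158.9 253.7] [[0.0, -0.768, -0.64], [-0.001, -0.64, 0.768], [-1.0, 0.0, -0.001]] 1.2
[554.4 160.9 131. ] [553.1 162.2 131. ]
[553.3 160.3 134. ] [555.7 160.5 134. ]
```

```bash
python3 -m jog '[[-0.08,0.07,-1,0,0,1,100],[-0.08,0.07,-2,0,0,2,100],[-0.08,0.07,-2.8,0,0,3,100],[-0.08,0.07,-2.8,0,0,3.8,100],[-0.08,0.07,-2.8,0,0,3.8,100],[-0.08,0.07,-2.8,0,0,3.8,100]]'
python3 - <<'E'
from h import *
d=snap("wrist","w1.png");s=readout.state();print(s["joint_pos"].round(2),s["ee_pos"].round(1))
R=cv2.Rodrigues(np.array(d["rotation"]))[0]
for z in(131,133):
    p=R.T@(np.array([554.3,160.7,z])-d["origin"]);print(d["fx"]*p[0]/p[2]+d["cx"],d["fy"]*p[1]/p[2]+d["cy"])
E
```

```text
clock: 2.05
ee_pos: [555.8, 158.7, 183.1]
tool_rot: [-2.031, 0.364, 2.028]
contact_force: [0.0, 0.8, 0.7]
opening: 0.998
[ 0.07  0.48  1.32 -0.    1.34 -2.71] [555.8 158.7 183.1]
316.05867129796394 229.47812686831006
316.0793883537432 230.8195461144579
```

View pics/w1.png

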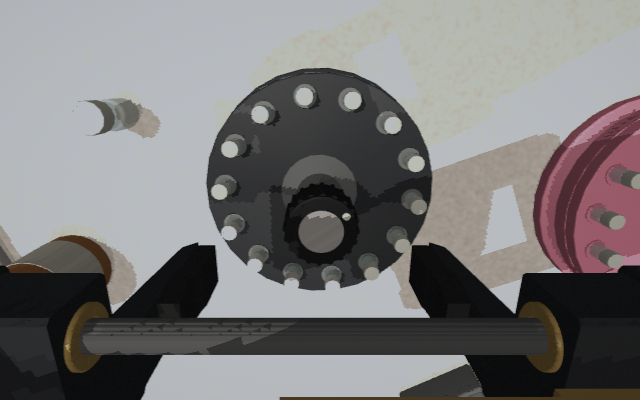

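The wrist view shows the knob disc centred at about (321,231), white dot at (346,216). Next I compute its position.

Run:
```python
from h import *
d=viewer.get_image("wrist");s=readout.state()
for z in(131,133): print(atz(d,321,231,z).round(1))
print(s["ee_pos"].round(1),cv2.Rodrigues(s["tool_rot"])[0].round(3).tolist())
```

```text
[552.  162.5 131. ]
[551.8 161.7 133. ]
[555.8 158.6 183.1] [[0.001, -0.346, -0.938], [-0.001, -0.938, 0.346], [-1.0, 0.001, -0.002]]
```

```bash
python3 -m jog '[[-0.15,0.17,-0.8,0,0,0,100],[-0.15,0.17,-1.6,0,0,0,100],[-0.15,0.17,-2.3,0,0,0,100],[-0.15,0.17,-3,0,0,0,100],[-0.15,0.17,-3,0,0,0,100],[-0.15,0.17,-3,0,0,0,100]]'
```

```text
clock: 2.9
ee_pos: [552.4, 162.9, 108.9]
tool_rot: [-2.032, 0.363, 2.027]
contact_force: [-0.1, -0.1, 0.4]
opening: 0.997
```

```bash
python3 -m jog '[[0.03,-0.05,-0.05,0,0,0,70],[0.03,-0.05,-0.05,0,0,0,50],[0.03,-0.05,-0.05,0,0,0,30],[0.03,-0.05,-0.05,0,0,0,30],[0.03,-0.05,-0.05,0,0,0,30],[0.03,-0.05,-0.05,0,0,0,30],[0.03,-0.05,-0.05,0,0,0,30],[0.03,-0.05,-0.05,0,0,0,30]]'
```

```text
clock: 3.9
ee_pos: [552.4, 161.9, 107.6]
tool_rot: [-2.03, 0.363, 2.029]
contact_force: [-4.7, 1.3, 3.5]
opening: 0.483
```

```bash
python3 -c "
from h import *
s=readout.state();print(s['joint_pos'].round(2),s['wrist_torque'].round(2))
snap('wrist','w2.png')"
```

```text
[ 0.08  0.56  1.43 -0.    1.15 -2.71] [ 0.42  0.89 -0.06]
```

View pics/w2.png

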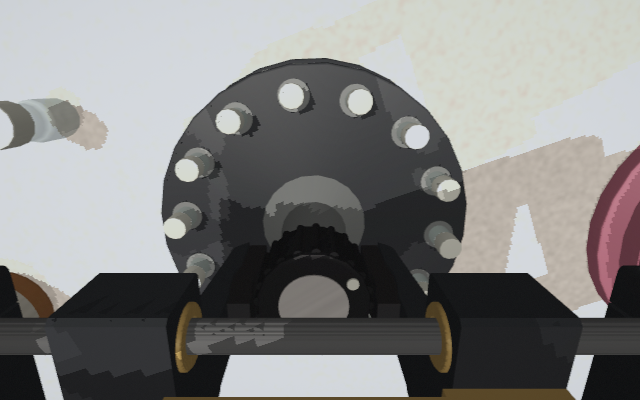

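The jaws hold the knob at 42.5 mm opening. I'll start turning clockwise, following the sink of 1.6 mm/rad.

```bash
python3 -m jog '[[0,0,-0.01,0,0,-1.25,30],[0,0,-0.02,0,0,-2.5,30],[0,0,-0.03,0,0,-3.75,30],[0,0,-0.045,0,0,-5,30],[0,0,-0.055,0,0,-6.25,30],[0,0,-0.07,0,0,-7.5,30],[0,0,-0.08,0,0,-8.75,30],[0,0,-0.09,0,0,-10,30]]'
python3 -c "
from h import *
s=readout.state();print(s['joint_pos'].round(2),s['wrist_torque'].round(2))"
```

```text
clock: 4.95
ee_pos: [552.2, 162.4, 105.4]
tool_rot: [-1.072, 1.292, 1.073]
contact_force: [-3.6, 3.5, 1.5]
opening: 0.479
[ 0.08  0.56  1.43 -0.    1.15 -1.31] [0.49 0.49 0.08]
```

```bash
python3 -m jog '[[0,0,-0.01,0,0,-1.25,30],[0,0,-0.02,0,0,-2.5,30],[0,0,-0.03,0,0,-3.75,30],[0,0,-0.045,0,0,-5,30],[0,0,-0.055,0,0,-6.25,30],[0,0,-0.07,0,0,-7.5,30],[0,0,-0.08,0,0,-8.75,30],[0,0,-0.09,0,0,-10,30]]'
python3 -c "
from h import *
s=readout.state();print(s['joint_pos'].round(2),s['wrist_torque'].round(2))
snap('wrist','w3.png')"
```

```text
clock: 5.95
ee_pos: [552.5, 162.7, 103.1]
tool_rot: [0.013, 1.57, -0.01]
contact_force: [0.2, 2.2, -0.3]
opening: 0.476
[0.08 0.56 1.43 0.   1.14 0.09] [0.36 0.13 0.1 ]
```

View pics/w3.png

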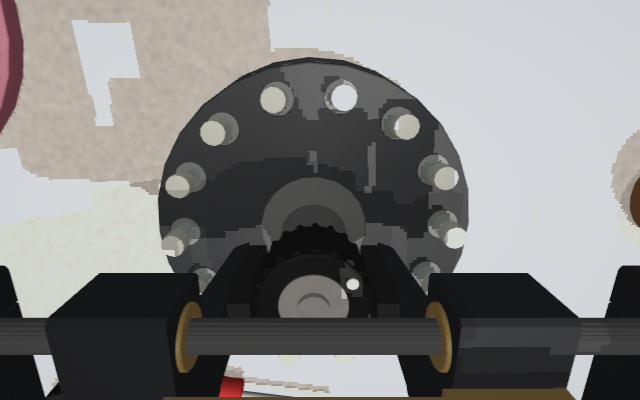

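The dot stays at (352,284) relative to the jaws, as before, so the knob has turned with the gripper by 2.8 rad with no slip. I'll continue.

```bash
python3 -m jog '[[0,0,-0.01,0,0,-1.25,30],[0,0,-0.02,0,0,-2.5,30],[0,0,-0.03,0,0,-3.75,30],[0,0,-0.045,0,0,-5,30],[0,0,-0.055,0,0,-6.25,30],[0,0,-0.07,0,0,-7.5,30],[0,0,-0.08,0,0,-8.75,30],[0,0,-0.09,0,0,-10,30]]'
python3 -c "
from h import *
s=readout.state();print(s['joint_pos'].round(2),s['wrist_torque'].round(2))"
python3 -m jog '[[0,0,-0.01,0,0,-1.25,30],[0,0,-0.02,0,0,-2.5,30],[0,0,-0.03,0,0,-3.75,30],[0,0,-0.045,0,0,-5,30],[0,0,-0.055,0,0,-6.25,30],[0,0,-0.07,0,0,-7.5,30]]'
python3 -c "
from h import *
s=readout.state();print(s['joint_pos'].round(2),s['wrist_torque'].round(2))"
```

```text
clock: 7.0
ee_pos: [552.9, 162.4, 100.9]
tool_rot: [1.099, 1.274, -1.097]
contact_force: [0.3, -1.0, -0.4]
opening: 0.477
[ 0.08  0.57  1.44 -0.    1.14  1.5 ] [-0.09  0.14  0.02]
clock: 7.75
ee_pos: [552.8, 162.0, 99.2]
tool_rot: [1.832, 0.635, -1.834]
contact_force: [-3.2, -1.4, 2.5]
opening: 0.479
[ 0.08  0.57  1.44 -0.    1.14  2.55] [-0.06  0.54  0.07]
```

That makes 5.26 rad turned and no stop felt. I'll release, wind back 160° and regrip.

```bash
python3 -m jog '[[0,0,0,0,0,0,60],[0,0,0,0,0,0,80],[0,0,0,0,0,0,100],[0,0,0,0,0,0,100],[0,0,0,0,0,1.25,100],[0,0,0,0,0,2.5,100],[0,0,0,0,0,3.75,100],[0,0,0,0,0,5,100]]'
python3 -m jog '[[0,0,0,0,0,1.25,100],[0,0,0,0,0,2.5,100],[0,0,0,0,0,3.75,100],[0,0,0,0,0,5,100],[0,0,0,0,0,6.25,100],[0,0,0,0,0,7.5,100],[0,0,0,0,0,8.75,100],[0,0,0,0,0,10,100]]'
python3 -m jog '[[0,0,0,0,0,1.25,100],[0,0,0,0,0,2.5,100],[0,0,0,0,0,3.75,100],[0,0,0,0,0,5,100],[0,0,0,0,0,5,100]]'
python3 -c "
from h import *
s=readout.state();print(s['joint_pos'].round(2),s['wrist_torque'].round(2))"
```

```text
clock: 8.75
ee_pos: [552.8, 162.0, 99.2]
tool_rot: [1.351, 1.107, -1.351]
contact_force: [-0.1, -0.4, -0.4]
opening: 1.002
clock: 9.75
ee_pos: [552.9, 162.0, 99.2]
tool_rot: [0.287, 1.549, -0.283]
contact_force: [-1.5, 0.0, 0.1]
opening: 0.999
clock: 10.38
ee_pos: [552.9, 162.1, 99.2]
tool_rot: [-0.259, 1.553, 0.265]
contact_force: [0.0, 0.3, 0.3]
opening: 0.996
[ 0.08  0.57  1.44  0.    1.13 -0.26] [ 0.03  0.08 -0.01]
```

```bash
python3 -m jog '[[0,0,0,0,0,0,60],[0,0,0,0,0,0,30],[0,0,0,0,0,0,30],[0,0,0,0,0,0,30],[0,0,0,0,0,0,30],[0,0,0,0,0,0,30]]'
python3 -m jog '[[0,0,-0.01,0,0,-1,30],[0,0,-0.02,0,0,-2,30],[0,0,-0.025,0,0,-3,30],[0,0,-0.035,0,0,-4,30],[0,0,-0.045,0,0,-5,30]]'
python3 -c "
from h import *
s=readout.state();print(s['joint_pos'].round(2),s['wrist_torque'].round(2))"
```

```text
clock: 11.12
ee_pos: [552.7, 162.0, 99.2]
tool_rot: [-0.259, 1.554, 0.265]
contact_force: [-0.9, -1.2, 1.4]
opening: 0.481
clock: 11.75
ee_pos: [552.5, 162.0, 98.5]
tool_rot: [0.289, 1.549, -0.286]
contact_force: [-4.0, -2.1, 6.1]
opening: 0.479
[0.08 0.57 1.44 0.   1.13 0.45] [-0.52  0.81  0.96]
```

The z moment jumped from 0.07 to 0.96 N m, which suggests the stop. One more small turn will confirm it, with a picture of the dot before and after.

```bash
cat > crop.py <<'E'
from h import *
import sys
s=readout.state();print(s['joint_pos'].round(3),s['wrist_torque'].round(2),s['contact_force'].round(1))
d=viewer.get_image('wrist');cv2.imwrite('pics/'+sys.argv[1],cv2.resize(d['frame'][220:400,200:440],None,fx=1.6,fy=1.6)[:,:,::-1])
E
python3 crop.py a.png
python3 -m jog '[[0,0,0,0,0,-0.7,30],[0,0,0,0,0,-1.4,30],[0,0,0,0,0,-2.1,30],[0,0,0,0,0,-2.1,30],[0,0,0,0,0,-2.1,30]]'
python3 crop.py b.png; python3 -c "
import cv2,numpy as np
cv2.imwrite('pics/ab.png',np.hstack([cv2.imread('pics/a.png'),cv2.imread('pics/b.png')]))"
```

```text
[0.079 0.568 1.441 0.002 1.129 0.445] [-0.52  0.81  0.96] [-4.  -2.1  6.1]
clock: 12.42
ee_pos: [552.6, 162.3, 98.8]
tool_rot: [0.522, 1.504, -0.517]
contact_force: [-0.3, 1.0, 3.2]
opening: 0.477
[8.000e-02 5.680e-01 1.441e+00 1.000e-03 1.129e+00 7.430e-01] [0.18 0.23 0.64] [-0.3  1.   3.2]
```

View pics/ab.png

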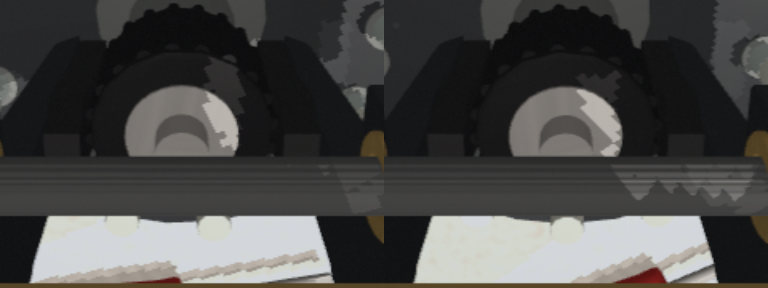

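The gripper turned a further 0.3 rad against 0.64 N m, roughly ten times the thread friction, so the pads are slipping at the stop. I'll release, raise and check the dot's angle.

```bash
python3 -m jog '[[0,0,0,0,0,0,60],[0,0,0,0,0,0,80],[0,0,0,0,0,0,100],[0,0,0,0,0,0,100],[0,0,0,0,0,0,100],[0,0,1,0,0,0,100],[0,0,2,0,0,0,100],[0,0,3,0,0,0,100]]'
python3 -m jog '[[0,0,0.5,0,0,0,100],[0,0,0.5,0,0,0,100],[0,0,0.5,0,0,0,100]]'
python3 - <<'E'
from h import *
d=snap("wrist","w4.png",(200,160,440,300),3)
s=readout.state();print(s["joint_pos"].round(2),s["ee_pos"].round(1),s["contact_force"].round(1))
E
```

```text
clock: 13.48
ee_pos: [552.5, 162.3, 174.5]
tool_rot: [0.522, 1.504, -0.518]
contact_force: [0.1, -0.4, 0.8]
opening: 0.997
clock: 13.85
ee_pos: [552.2, 162.3, 186.0]
tool_rot: [0.521, 1.506, -0.518]
contact_force: [-0.5, 0.6, 0.6]
opening: 1.001
[0.08 0.47 1.33 0.   1.34 0.74] [552.1 162.3 185.9] [-0.9 -0.6  0. ]
```

View pics/w4.png

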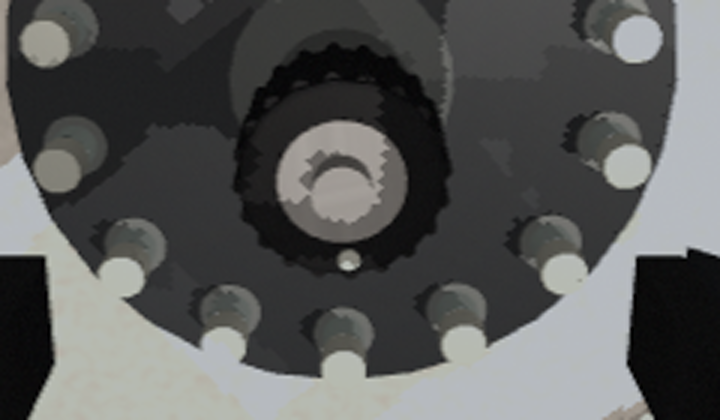

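The dot is now straight below the disc at crop (348,260), against disc centre (341,182). It started up and to the right. With the wrist turned 3.45 rad, that gives 5.47 rad of knob turn, so a start of 2.53, which is in range. It also means the stop came 0.2 rad after the regrip. I'll back away and check the sink independently in the scene view.

```bash
python3 -m jog '[[0,0,2,0,0,0,100],[-2,1,3,0,0,0,100],[-4,2,4,0,0,0,100],[-6,3,4,0,0,0,100],[-6,3,4,0,0,0,100],[-6,3,4,0,0,0,100]]'
python3 - <<'E'
from h import *
b=viewer.get_image("scene")["frame"]; a=cv2.imread("pics/scene1.png")[:,:,::-1]
cv2.imwrite("pics/ba.png",np.hstack([cv2.resize(i[205:265,395:455],(400,400),interpolation=cv2.INTER_CUBIC) for i in(a,b)])[:,:,::-1])
d=viewer.get_image("scene");R=cv2.Rodrigues(np.array(d["rotation"]))[0]
for z in(131.5,123):
    p=R.T@(np.array([553,161.5,z])-d["origin"]);print(d["fx"]*p[0]/p[2]+d["cx"],d["fy"]*p[1]/p[2]+d["cy"])
s=readout.state();print(s["ee_pos"].round(1),s["dq"].round(3),s["contact_force"].round(1),s["clock"])
E
```

```text
clock: 14.65
ee_pos: [402.6, 237.2, 285.5]
tool_rot: [0.521, 1.506, -0.519]
contact_force: [1.1, -0.3, 0.5]
opening: 1.002
425.99412206881186 224.5477561996939
425.3835395340558 227.5525492998521
[403.1 236.8 285.3] [-0.006 -0.    -0.002 -0.     0.002  0.   ] [-0.  -0.2  0.4] 14.75
```

View pics/ba.png

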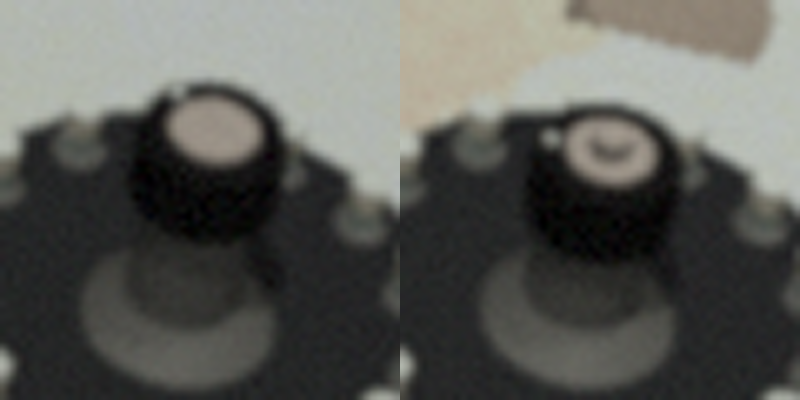

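The disc dropped about 20 crop pixels, or 3.0 image pixels. I expected 3.0 for a sink of 8.5 mm, so the knob is home and the gripper is clear.

```bash
python3 -c "
from h import *
print(sign_off())"
```

```text
the job is handed in; nothing more can be done
None
```

I screwed the loaded wheel's knob down to its stop, released it and handed the job in at about 15 s of the 64 s allowed. It took two grips: 5.26 rad clockwise on the first, then a wind-back, a regrip and about 1 rad more, most of it slip at the stop. I never went near the empty wheel's knob, but I did not check it in a picture at the end. The hand-in gives no verdict.

- **Stop reached:** the turning moment jumped from about 0.07 to 0.96 N m soon after the regrip. A further 0.3 rad of gripper turn met 0.64 N m, so the pads were slipping on the knob.
- **Angle:** the white dot shows about 5.47 rad of net turn, which means the knob started at about 2.53 rad, inside the stated range. The gripper was turned about 6.26 rad in all while gripping; I put the difference down to slip at the stop.
- **Sink:** the scene picture shows the knob 3.0 pixels lower, matching the 3.0 expected for 8.5 mm.
- **Clear of everything:** at hand-in the gripper was open and well away, with force readings near zero.

One check gave nothing: the close-up meant to show the dot against the jaws at the stop had it hidden behind the gripper. I relied on the moment and the later pictures instead.

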